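Uncouple the sample sled's drawbar and hold it up

ROBOT

A 6-joint arm with a two-finger parallel gripper is mounted at the origin on the work surface; the furniture and walls round the work are solid. World frame = base frame: x ahead of the robot, y to its left, z up, the work surface at z = 0. Lengths are in m, angles in rad, forces in N, time in s.
With the tool pointing down it reaches from about 0.275 to 0.725 m from the base axis. Payload 5.6 kg.
Tool frame: the origin (TCP) lies between the finger pads; the fingertips stand 19 mm ahead of it and the grasp point (between the pads) is the TCP; z points along the fingers, y is the line along which they close (so a half turn about z gives the same grasp; the last joint's range is limited). The gripper opens to 85 mm and grips with 20 to 120 N. Pads are 22 mm wide; open, the fingers measure 114 mm over their backs; the gripper's body (76 mm by 85 mm) begins 54 mm behind the grasp point. The pads swing forward as they close: fully open they stand 13 mm farther back than shut.
Start: joints at [-0.873, 0.255, 0.108, 0, -1.424, -0.285], TCP at [0.221, -0.504, 0.25] pointing down, gripper open.
Joint ranges: [-2.95, 2.95], [-1.21, 1.97], [-1.09, 1.5], [-2.87, 1.71], [-2.94, -0.07], [-3.05, 3.05]. Speed limits (rad/s): [2.57, 2.57, 3.14, 3.14, 3.14, 3.14].

INTERFACE

Orientations are given as [roll, pitch, yaw] about the fixed x, y, z axes, in that order (R = Rz(yaw) Ry(pitch) Rx(roll)).
In Python, from bench import * gives the robot as it stands.
- The arm moves only by the shell command python3 -m crank 'ROWS' [FORCE]. ROWS is JSON, a list of rows, each an object of numbers: "dx", "dy", "dz": the shift along the tool's x, y, z in cm; "ax", "ay", "az": the turn, a rotation vector about the tool's x, y, z in degrees; "fingers": the gripper command: -1 is shut, 1 is fully open, values between are in proportion. A call has 1 to 8 rows; each row shifts and turns the commanded pose from where the row before left it, along the tool's axes as they then stand; what a row does not reach is not made up. A row lasts 1/10 s, in which the tool goes at most 50 mm and 8.59 degrees, less where a joint would pass 70% of its speed; a pose out of reach is approached as far as the arm can. A call with a gripper value outside its range is refused whole. The fingers move at their own pace and stop on an object; FORCE is the grip in N (left out, the last holds). Time passes only in rows, so rows that do not move let the fingers close. It gives the time, the measured TCP pose, the force, the opening and the grip force at its end, in the units of the state.
- state(): the state, without advancing time (a new reading comes with each control period).
- snapshot(name): name is "side" or "top" or "wrist"; returns the picture (480x640x3 uint8, red, green, blue); there is no depth.
- get_calibration(name): a dict with "intrinsics" (3x3 intrinsics, pixels), "xyz" and "attitude" of the camera in the world. Camera axes: x right, y down, z forward; pixel columns grow to the right and rows downward; lengths in m; the calibration is good to about 2 mm. A picture is of the moment at which its call begins: read the wrist's pose just before it. get_calibration takes no time and is no camera call; for the wrist camera it gives the pose at the moment of the call.
- finish_job(): hands the job in; it is judged then, once.
The state is a dict: "time": time; "qpos": joint angles; "qd": joint speeds; "joint_torque": joint torques, N m; "tool_pos": TCP position; "tool_rot": TCP orientation; "contact_force": force on the tool from outside, world axes, zero at the start; "ft_torque": the same for the moment, N m; "finger_gap": finger opening in m; "finger_force": force on a finger pad.
Only numpy, scipy, OpenCV 4.12 (cv2) and the standard library are available. Lean on these libraries where they do the work, as an engineer would, in place of code of your own. Each camera call takes 0.05 s, during which the arm holds its last target. There are 200 camera calls.

TASK

Uncouple the parked sample sled: lift the red lock sleeve up off its post on the coupler and set it down (do not drop it) on the bare worktop beside the docking station. Then squeeze the yellow latch sideways towards the black grip plate against its spring, lift the drawbar clear of the ball by 5 cm or more, and finish while holding it raised and still. Leave the dropper bottle, flask and timer where they are.

Things in the scene. Friction and masses are not known exactly. Their poses are not given: they have to be found in the camera images.
- sleeve_center (a point): Centre (half-way up) of the loose red lock sleeve, an upright tube 26 mm in diameter, 90 mm tall, about 50 g, z along it. Its 12 mm bore hangs over a 9 mm post standing 26 mm high on the coupler's top: lift straight up by more than 26 mm. Its top half stands above the latch and grip plates: grip it there. While it is on the post the latch cannot be squeezed.
- coupler (a point): Middle of the coupler's two grip plates at rest, on the drawbar; z = 0.096 when coupled. x points along the drawbar from ball to sled, y across it from the yellow latch plate to the black fixed grip plate, z up. Black plate: y = 15 to 23 mm; yellow: y = -23 to -15 mm at rest. Both are 32 mm long in x and graspable from z = -14 to +12 mm; the head's flat top is at z = -36 mm.
- drawbar: Grey drawbar (tongue), about 0.3 kg with its latch, hinged on the fixed sled; origin on the hinge axis, 165 mm from coupler in +x and 48 mm lower; same axes as coupler. It swings freely up to 0.75 rad about its own y axis (positive raises the coupler) and falls back onto the ball if let go. When raised, the coupler also moves towards the sled along the arc.
- latch (a joint): Slide of the yellow latch, m: 0 at rest (locked), grows towards the black plate, stop at 0.014. Spring 4 N at 0, 10 N at the stop; springs back when let go. Its jaw frees the ball from about 0.007 on; before that the drawbar lifts only about 2 mm. Fully squeezed, the two plates measure 32 mm over their outer faces (46 mm at rest) and their middle is at y = +7 mm of coupler.
- dock: Docking station fixed to the worktop: aluminium track plate 360 x 100 x 8 mm with the steel ball mount and the blue sled (130 x 92 mm tray). Origin on the worktop straight below the ball; x along the plate to the sled. The plate spans x = -55 to 305 mm, y = -50 to 50 mm.
- dropper_bottle: Bystander: dropper bottle with a green cap, 29 mm in diameter, 78 mm tall, standing loose in the sled's tray, about 250 mm from the ball. Origin at the centre of its underside.
- flask: Bystander: conical glass flask with pink content, 64 mm wide, 103 mm tall, loose on the worktop. Origin at the centre of its underside.
- the_timer: Bystander: small white timer, 62 x 62 x 19 mm, loose on the worktop. Origin at the centre of its underside.
There are look-alikes about, which are no part of the job. Of the things that look like the part that bears sleeve_center, the middle-sized one is meant.

How it is judged:
On the way, in this order (a step that is already met when the one before it is completed fails the run):
1. the red sleeve has been lifted off its post while the drawbar stays coupled (z of sleeve_center in the frame of coupler above 0.037 m and height (world z) of coupler below 0.106 m), for 0.1 s.
2. the sleeve is set down on the worktop and let go (height (world z) of sleeve_center below 0.049 m and horizontal distance between sleeve_center and coupler above 0.06 m and linear speed of sleeve below 0.05 m/s and contact force between the fingers and sleeve below 0.1 N and contact force between sleeve and dock below 0.02 N), for 0.2 s.
3. the latch is squeezed while the drawbar still sits on the ball (value of joint latch above 0.006 m and height (world z) of coupler below 0.106 m), for 0.1 s.
At the end, for the whole second after the job is handed in: The fingers hold the drawbar (contact force above 1 N), its coupler point at least 40 mm above where it was when coupled (z above 0.136) and still; the sleeve lies or stands at rest on the worktop, touching neither the docking station nor the drawbar (height (world z) of coupler above 0.136 m and linear speed of each of drawbar, sleeve below 0.05 m/s and angular speed of drawbar below 0.2 rad/s and contact force between the fingers and drawbar above 1 N and height (world z) of sleeve_center between 0 and 0.049 m and contact force between sleeve and dock below 0.02 N and contact force between sleeve and drawbar below 0.02 N); the arm keeps its last pose, push and grip.
It fails at once if the sleeve is dropped or thrown (faster than 0.8 m/s when not in the fingers) (linear speed of sleeve above 0.8 m/s and contact force between the fingers and sleeve below 0.1 N).
It fails at once if a bystander is disturbed (moved by more than 30 mm or tipped) (distance of any of dropper_bottle, flask, the_timer from where it was at the start of the episode above 0.03 m or angle between any of dropper_bottle, flask's own z axis and vertical above 0.5 rad).
It also fails if it takes over 50 s, if anything falls off the work surface, if the arm or the gripper's body presses on something with over 40 N, if the wrist force passes 120 N, or if a joint passes its speed limit or range.

## Working session

There is one attempt and no reset: what is moved stays moved. The work goes in short steps, Python scripts to look and compute and a shell command to move; the robot and the scene stay as the last step left them, time stands still between calls to the robot, and variables do not carry over. Pictures are saved under pics/ and viewed, at most 10 in all, crops included, and the job is handed in when it is done.

```bash
mkdir -p pics
python3 - <<'E'
from bench import *
import cv2
for n in ("top","side"):
    cv2.imwrite(f"pics/{n}0.png",snapshot(n)[:,:,::-1])
    c=get_calibration(n);print(n,c)
s=state();print(s)
E
```

```text
top {'intrinsics': array([[438.16798243,   0.        , 318.54549123],
       [  0.        , 438.16798243, 245.62935186],
       [  0.        ,   0.        ,   1.        ]]), 'xyz': array([0.46869205, 0.04200051, 0.92055556]), 'attitude': array([-3.05652493,  0.00809118, -1.55753104])}
side {'intrinsics': array([[604.90248503,   0.        , 308.18646399],
       [  0.        , 604.90248503, 237.7915895 ],
       [  0.        ,   0.        ,   1.        ]]), 'xyz': array([ 0.51668873, -0.80973589,  0.78374313]), 'attitude': array([-2.23475473, -0.01930228, -0.01191122])}
{'time': 0.1, 'qpos': array([-8.73386531e-01,  2.55658473e-01,  1.07138597e-01, -4.03566873e-04,
       -1.42388710e+00, -2.84592123e-01]), 'qd': array([-0.00027667,  0.00098283,  0.00173154,  0.00169853,  0.00108123,
       -0.00012728]), 'joint_torque': array([-4.01342550e-03, -3.87601948e+01,  2.38474631e+01,  5.37794441e+00,
       -3.76914802e-03, -4.04391051e-05]), 'tool_pos': array([ 0.22053592, -0.50340749,  0.24950636]), 'tool_rot': array([ 3.13993471e+00, -6.91501238e-05, -2.72883432e+00]), 'contact_force': array([ 0.92170882, -0.58999653,  0.31691434]), 'ft_torque': array([ 0.01836957, -0.0015362 , -0.02035204]), 'finger_force': 0.0, 'finger_gap': 0.08538855945513647}
```

View pics/top0.png

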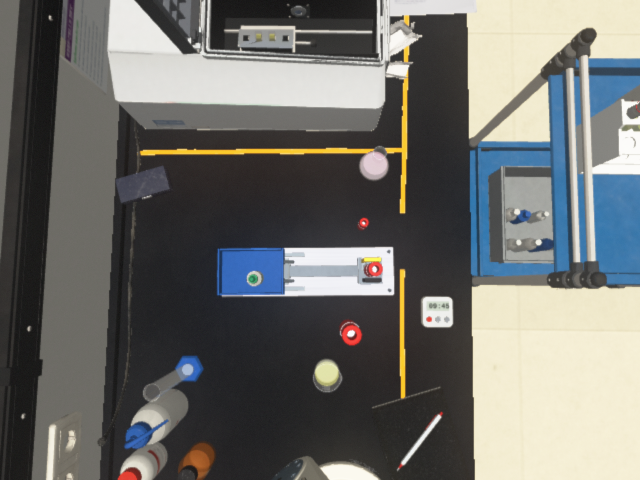

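View pics/side0.png

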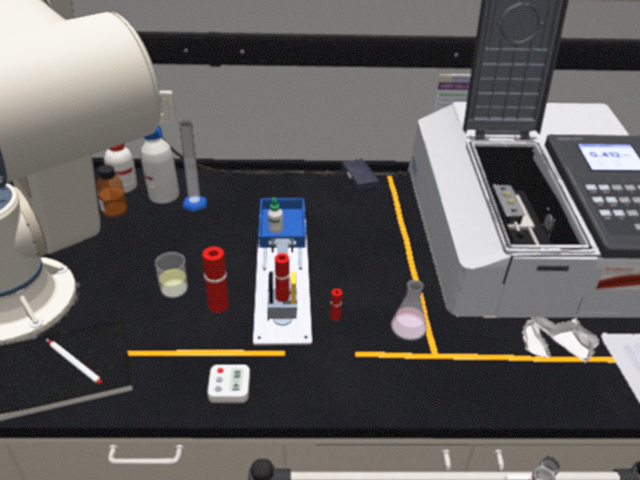

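Top view: red look-alikes at small (363,223), sleeve on the coupler (373,269), large (351,334). The middle-sized one is on the coupler. Checking it in a close crop.

```bash
cat > h.py <<'E'
import numpy as np
from bench import *
from scipy.spatial.transform import Rotation as R
def ray(c,px,z):
    K=c["intrinsics"];d=R.from_euler("xyz",c["attitude"]).as_matrix()@np.linalg.solve(K,[px[0],px[1],1])
    o=np.array(c["xyz"]);return o+d*(z-o[2])/d[2]
def proj(c,p):
    v=c["intrinsics"]@(R.from_euler("xyz",c["attitude"]).as_matrix().T@(np.array(p)-c["xyz"]));return v[:2]/v[2]
E
python3 - <<'E'
from h import *
import cv2
a=cv2.imread("pics/top0.png")[205:355,210:410];b=cv2.imread("pics/side0.png")[190:350,190:350]
a=cv2.resize(a,None,fx=3,fy=3,interpolation=2);b=cv2.resize(b,(450,450),interpolation=2)
cv2.imwrite("pics/c1.png",np.hstack([a[:,400:],a[:,:150]*0+128,b])[:, :800])
cv2.imwrite("pics/c1.png",np.hstack([a[:,255:],b]))
c=get_calibration("top")
for n,p,z in [("sleeve top",(375,268.5),.15),("p1",(394,248.5),.008),("p2",(393.5,296),.008),("sledcorner",(218,249),.04),("p3",(285,249),.008),("flask",(374,165),.05),("small",(363,223),.05),("big",(351,332),.1),("timer",(437,312),.019)]: print(n,ray(c,p,z).round(4))
E
```

```text
sleeve top [ 0.4953 -0.0505  0.15  ]
p1 [ 0.5424 -0.1071  0.008 ]
p2 [ 0.4439 -0.1059  0.008 ]
sledcorner [0.5343 0.2531 0.04  ]
p3 [0.5385 0.1204 0.008 ]
flask [ 0.708 -0.06   0.05 ]
small [ 0.5894 -0.0383  0.05  ]
big [ 0.3792 -0.0125  0.1   ]
timer [ 0.413  -0.1924  0.019 ]
```

View pics/c1.png

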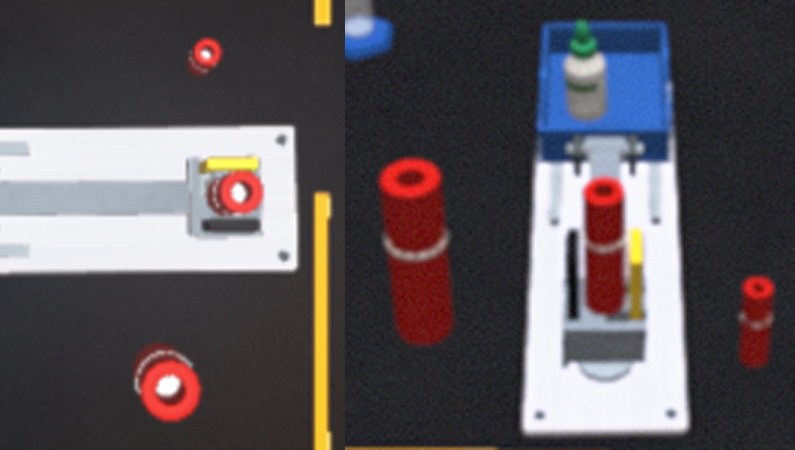

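Crop: the sleeve on the coupler (ring top centre at top-image px ~(375.3,269)) stands between the yellow and black plates and is the middle-sized one. The big one at (351,334) and small one at (363,223) stand on the bench. The sleeve is at about (0.494,-0.051), and dock +x is about world yaw 90.9°. Next I turn the tool and go above it.

```bash
python3 -m crank '[{"az":-8.4},{"az":-8.4},{"az":-8.4},{"az":-8.4},{"az":-8.4},{"az":-8.4},{"az":-8.4},{"az":-8.4}]' 20
python3 -m crank '[{"dx":-3.2,"dy":-2},{"dx":-3.2,"dy":-2},{"dx":-3.2,"dy":-2},{"dx":-3.2,"dy":-2},{"dx":-3.2,"dy":-2},{"dx":-3.2,"dy":-2},{"dx":-3.2,"dy":-2}]'
python3 -m crank '[{"dx":-3.2,"dy":-2},{"dx":-3.2,"dy":-2},{"dx":-3.2,"dy":-2},{"dx":-3.2,"dy":-2},{"dx":-3.2,"dy":-2},{"dx":-3.2,"dy":-2},{"dx":-3.2,"dy":-2},{}]'
python3 - <<'E'
from h import *
import cv2
c=get_calibration("wrist");cv2.imwrite("pics/w1.png",snapshot("wrist")[:,:,::-1])
print(c,state()["tool_pos"],state()["tool_rot"],proj(c,[.494,-.051,.15]))
np.save("w1.npy",c,allow_pickle=True)
E
```

```text
{'intrinsics': array([[342.53178256,   0.        , 319.34298005],
       [  0.        , 342.53178256, 237.38661287],
       [  0.        ,   0.        ,   1.        ]]), 'xyz': array([ 0.15831688, -0.5310596 ,  0.3749237 ]), 'attitude': array([ 2.87106452e+00, -1.59903548e-03,  1.98379457e+00])} [ 0.22055163 -0.50346705  0.24962138] [ 3.14016444e+00 -5.15279646e-05 -2.72885117e+00] [616.712965   649.07204006]$[0]: bad value
$[0]: bad value
$[0]: bad value
```

View pics/w1.png

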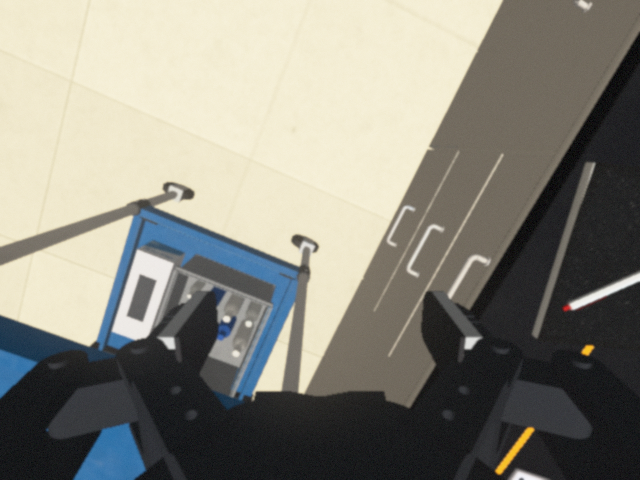

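The moves were refused, so the wrist picture just shows the floor and the cart at the start pose. The rows probably need every key, so I'll test with full rows.

```bash
python3 -m crank '[{"dx":0,"dy":0,"dz":0,"ax":0,"ay":0,"az":-8.4,"fingers":1},{"dx":0,"dy":0,"dz":0,"ax":0,"ay":0,"az":-8.4,"fingers":1}]' 20; python3 -m crank --help | head -20
```

```text
time: 0.35
tool_pos: [0.2206, -0.5036, 0.2499]
tool_rot: [3.141, 0.0, -2.43]
contact_force: [0.1, 0.2, 0.4]
finger_gap: 0.0859
finger_force: 0.0invalid input: not JSON, or not a number
```

```bash
python3 -m crank '[{"dx":0,"dy":0,"dz":0,"ax":0,"ay":0,"az":-8.4,"fingers":1},{"dx":0,"dy":0,"dz":0,"ax":0,"ay":0,"az":-8.4,"fingers":1},{"dx":0,"dy":0,"dz":0,"ax":0,"ay":0,"az":-8.4,"fingers":1},{"dx":0,"dy":0,"dz":0,"ax":0,"ay":0,"az":-8.4,"fingers":1},{"dx":0,"dy":0,"dz":0,"ax":0,"ay":0,"az":-8.4,"fingers":1},{"dx":0,"dy":0,"dz":0,"ax":0,"ay":0,"az":-8.4,"fingers":1}]'
python3 -m crank '[{"dx":-3.2,"dy":-2,"dz":0,"ax":0,"ay":0,"az":0,"fingers":1},{"dx":-3.2,"dy":-2,"dz":0,"ax":0,"ay":0,"az":0,"fingers":1},{"dx":-3.2,"dy":-2,"dz":0,"ax":0,"ay":0,"az":0,"fingers":1},{"dx":-3.2,"dy":-2,"dz":0,"ax":0,"ay":0,"az":0,"fingers":1},{"dx":-3.2,"dy":-2,"dz":0,"ax":0,"ay":0,"az":0,"fingers":1},{"dx":-3.2,"dy":-2,"dz":0,"ax":0,"ay":0,"az":0,"fingers":1},{"dx":-3.2,"dy":-2,"dz":0,"ax":0,"ay":0,"az":0,"fingers":1}]'
python3 -m crank '[{"dx":-3.2,"dy":-2,"dz":0,"ax":0,"ay":0,"az":0,"fingers":1},{"dx":-3.2,"dy":-2,"dz":0,"ax":0,"ay":0,"az":0,"fingers":1},{"dx":-3.2,"dy":-2,"dz":0,"ax":0,"ay":0,"az":0,"fingers":1},{"dx":-3.2,"dy":-2,"dz":0,"ax":0,"ay":0,"az":0,"fingers":1},{"dx":-3.2,"dy":-2,"dz":0,"ax":0,"ay":0,"az":0,"fingers":1},{"dx":-3.2,"dy":-2,"dz":0,"ax":0,"ay":0,"az":0,"fingers":1},{"dx":0,"dy":0,"dz":0,"ax":0,"ay":0,"az":0,"fingers":1}]'
python3 - <<'E'
from h import *
import cv2
c=get_calibration("wrist");cv2.imwrite("pics/w2.png",snapshot("wrist")[:,:,::-1])
print(c,state()["tool_pos"],state()["tool_rot"],proj(c,[.494,-.051,.15]))
np.save("w2.npy",c,allow_pickle=True)
E
```

```text
time: 0.95
tool_pos: [0.2206, -0.5036, 0.2499]
tool_rot: [3.141, 0.001, -1.55]
contact_force: [-0.8, 0.2, -0.2]
finger_gap: 0.0853
finger_force: 0.0
time: 1.65
tool_pos: [0.3577, -0.2762, 0.2501]
tool_rot: [3.141, 0.0, -1.556]
contact_force: [0.3, -0.1, 0.1]
finger_gap: 0.085
finger_force: 0.0
time: 2.35
tool_pos: [0.4759, -0.0809, 0.2494]
tool_rot: [3.141, 0.001, -1.552]
contact_force: [0.1, -0.3, -0.3]
finger_gap: 0.0856
finger_force: 0.0
{'intrinsics': array([[342.53178256,   0.        , 319.34298005],
       [  0.        , 342.53178256, 237.38661287],
       [  0.        ,   0.        ,   1.        ]]), 'xyz': array([ 0.4770444 , -0.14905951,  0.37480005]), 'attitude': array([ 2.87007732e+00, -1.46167097e-03, -3.12285062e+00])} [ 0.47495132 -0.08237213  0.24958922] [ 3.14018441e+00  1.46105573e-04 -1.55305535e+00] [292.36493703 285.16868848]
```

View pics/w2.png

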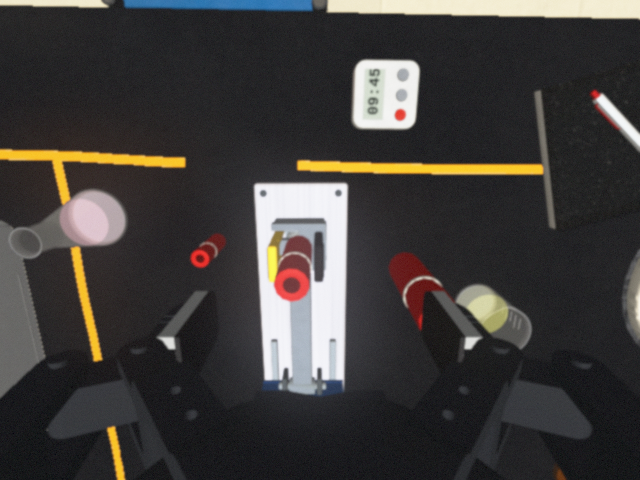

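Wrist view: timer (386,95), flask (70,235), small tube (205,252), big tube (410,285), sleeve top centre (292,284.5). My estimate projects to (292.4,285.2), so the position holds. Now align, descend and grip.

```bash
python3 -m crank '[{"dx":-1.55,"dy":-0.98,"dz":0,"ax":0,"ay":0,"az":0,"fingers":1},{"dx":-1.55,"dy":-0.98,"dz":0,"ax":0,"ay":0,"az":0,"fingers":1},{"dx":0,"dy":0,"dz":3,"ax":0,"ay":0,"az":0,"fingers":1},{"dx":0,"dy":0,"dz":3,"ax":0,"ay":0,"az":0,"fingers":1},{"dx":0,"dy":0,"dz":3,"ax":0,"ay":0,"az":0,"fingers":1},{"dx":0,"dy":0,"dz":2.5,"ax":0,"ay":0,"az":0,"fingers":1},{"dx":0,"dy":0,"dz":0,"ax":0,"ay":0,"az":0,"fingers":1}]' 20
python3 -m crank '[{"dx":0,"dy":0,"dz":0,"ax":0,"ay":0,"az":0,"fingers":-0.4},{"dx":0,"dy":0,"dz":0,"ax":0,"ay":0,"az":0,"fingers":-0.6},{"dx":0,"dy":0,"dz":0,"ax":0,"ay":0,"az":0,"fingers":-0.8},{"dx":0,"dy":0,"dz":0,"ax":0,"ay":0,"az":0,"fingers":-1},{"dx":0,"dy":0,"dz":0,"ax":0,"ay":0,"az":0,"fingers":-1},{"dx":0,"dy":0,"dz":0,"ax":0,"ay":0,"az":0,"fingers":-1}]' 20
```

```text
time: 3.1
tool_pos: [0.4911, -0.053, 0.132]
tool_rot: [3.134, -0.0, -1.557]
contact_force: [-0.7, -0.6, 0.2]
finger_gap: 0.0855
finger_force: 0.0
time: 3.7
tool_pos: [0.4942, -0.0527, 0.1363]
tool_rot: [-3.14, -0.0, -1.556]
contact_force: [-0.2, 0.5, 5.4]
finger_gap: 0.0261
finger_force: 19.9
```

Gripped at gap 26 mm. Lift straight up.

```bash
python3 -m crank '[{"dx":0,"dy":0,"dz":-1,"ax":0,"ay":0,"az":0,"fingers":-1},{"dx":0,"dy":0,"dz":-1,"ax":0,"ay":0,"az":0,"fingers":-1},{"dx":0,"dy":0,"dz":-1.2,"ax":0,"ay":0,"az":0,"fingers":-1},{"dx":0,"dy":0,"dz":-1.5,"ax":0,"ay":0,"az":0,"fingers":-1},{"dx":0,"dy":0,"dz":-1.5,"ax":0,"ay":0,"az":0,"fingers":-1},{"dx":0,"dy":0,"dz":0,"ax":0,"ay":0,"az":0,"fingers":-1},{"dx":0,"dy":0,"dz":0,"ax":0,"ay":0,"az":0,"fingers":-1}]' 30
python3 - <<'E'
from h import *
import cv2
a=snapshot("side");b=snapshot("wrist")
cv2.imwrite("pics/l1.png",np.hstack([cv2.resize(a[150:400,170:420],(400,400)),cv2.resize(b[150:400,170:420],(400,400))])[:,:,::-1])
p=state()["tool_pos"];c=get_calibration("side")
for z in (p[2]+.017,p[2]-.073): print(z,((proj(c,[p[0],p[1],z])-[170,150])*1.6).round())
E
```

```text
time: 4.4
tool_pos: [0.4934, -0.0526, 0.1975]
tool_rot: [-3.141, 0.0, -1.556]
contact_force: [0.7, -0.7, -1.7]
finger_gap: 0.0256
finger_force: 29.7
0.21357359591977892 [176. 122.]
0.12357359591977894 [177. 192.]
```

View pics/l1.png

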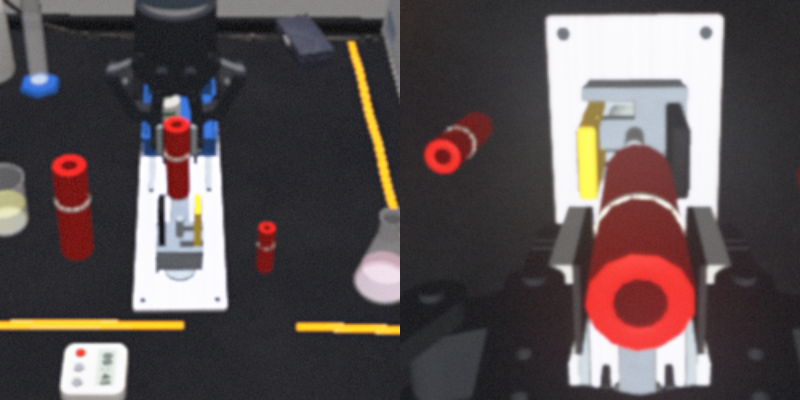

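Side crop: sleeve hangs in the fingers with top (177,124) and bottom (178,197), off the post (180,225). The drawbar is still down. Carry it to the bare worktop at about (0.60,-0.14) and lower.

```bash
python3 -m crank '[{"dx":2.2,"dy":-2.6,"dz":0,"ax":0,"ay":0,"az":0,"fingers":-1},{"dx":2.2,"dy":-2.6,"dz":0,"ax":0,"ay":0,"az":0,"fingers":-1},{"dx":2.2,"dy":-2.6,"dz":0,"ax":0,"ay":0,"az":0,"fingers":-1},{"dx":2.2,"dy":-2.6,"dz":0,"ax":0,"ay":0,"az":0,"fingers":-1},{"dx":0,"dy":0,"dz":3.5,"ax":0,"ay":0,"az":0,"fingers":-1},{"dx":0,"dy":0,"dz":3.5,"ax":0,"ay":0,"az":0,"fingers":-1},{"dx":0,"dy":0,"dz":3.5,"ax":0,"ay":0,"az":0,"fingers":-1},{"dx":0,"dy":0,"dz":0.5,"ax":0,"ay":0,"az":0,"fingers":-1}]' 30
python3 -m crank '[{"dx":0,"dy":0,"dz":0.4,"ax":0,"ay":0,"az":0,"fingers":-1},{"dx":0,"dy":0,"dz":0.3,"ax":0,"ay":0,"az":0,"fingers":-1},{"dx":0,"dy":0,"dz":0,"ax":0,"ay":0,"az":0,"fingers":-1},{"dx":0,"dy":0,"dz":0,"ax":0,"ay":0,"az":0,"fingers":-1}]' 20
```

```text
time: 5.3
tool_pos: [0.5951, -0.1387, 0.0815]
tool_rot: [3.131, 0.002, -1.557]
contact_force: [-0.6, 0.6, -1.3]
finger_gap: 0.0255
finger_force: 29.8
time: 5.7
tool_pos: [0.5997, -0.1391, 0.0818]
tool_rot: [-3.139, -0.0, -1.556]
contact_force: [0.7, 0.1, -1.2]
finger_gap: 0.0257
finger_force: 29.8
```

```bash
python3 -m crank '[{"dx":0,"dy":0,"dz":0.3,"ax":0,"ay":0,"az":0,"fingers":-1},{"dx":0,"dy":0,"dz":0.2,"ax":0,"ay":0,"az":0,"fingers":-1},{"dx":0,"dy":0,"dz":0,"ax":0,"ay":0,"az":0,"fingers":-1}]' 20
python3 -m crank '[{"dx":0,"dy":0,"dz":0.15,"ax":0,"ay":0,"az":0,"fingers":-1},{"dx":0,"dy":0,"dz":0,"ax":0,"ay":0,"az":0,"fingers":-1}]' 20
```

```text
time: 6.0
tool_pos: [0.5994, -0.1392, 0.0764]
tool_rot: [-3.14, -0.0, -1.556]
contact_force: [-0.4, -0.0, 3.6]
finger_gap: 0.0259
finger_force: 30.0
time: 6.2
tool_pos: [0.5996, -0.1393, 0.0763]
tool_rot: [-3.139, -0.001, -1.555]
contact_force: [-4.1, 2.4, 11.6]
finger_gap: 0.0254
finger_force: 30.4
```

Contact is made. Back off a hair, open slowly, then rise.

```bash
python3 -m crank '[{"dx":0,"dy":0,"dz":-0.15,"ax":0,"ay":0,"az":0,"fingers":-0.4},{"dx":0,"dy":0,"dz":0,"ax":0,"ay":0,"az":0,"fingers":-0.2},{"dx":0,"dy":0,"dz":0,"ax":0,"ay":0,"az":0,"fingers":0.1},{"dx":0,"dy":0,"dz":0,"ax":0,"ay":0,"az":0,"fingers":0.3},{"dx":0,"dy":0,"dz":0,"ax":0,"ay":0,"az":0,"fingers":0.3}]' 20
python3 -m crank '[{"dx":0,"dy":0,"dz":-1,"ax":0,"ay":0,"az":0,"fingers":0.3},{"dx":0,"dy":0,"dz":-2.5,"ax":0,"ay":0,"az":0,"fingers":0.3},{"dx":0,"dy":0,"dz":-3.5,"ax":0,"ay":0,"az":0,"fingers":0.3},{"dx":0,"dy":0,"dz":-3.5,"ax":0,"ay":0,"az":0,"fingers":1},{"dx":-2.2,"dy":2.6,"dz":-2,"ax":0,"ay":0,"az":0,"fingers":1},{"dx":-2.2,"dy":2.6,"dz":0,"ax":0,"ay":0,"az":0,"fingers":1},{"dx":-2.2,"dy":2.6,"dz":0,"ax":0,"ay":0,"az":0,"fingers":1},{"dx":0,"dy":0,"dz":0,"ax":0,"ay":0,"az":0,"fingers":1}]' 20
python3 - <<'E'
from h import *
import cv2
c=get_calibration("wrist");p=state()
cv2.imwrite("pics/w3.png",cv2.resize(snapshot("wrist")[:,:,::-1],(800,600)))
print(p["tool_pos"],p["tool_rot"])
for q in [(.494,-.0515,.096),(.6,-.14,.09)]:print(proj(c,q)*1.25)
np.save("w3.npy",c,allow_pickle=True)
E
```

```text
time: 6.7
tool_pos: [0.5988, -0.1391, 0.0749]
tool_rot: [3.141, 0.0, -1.556]
contact_force: [-0.0, -0.4, 0.9]
finger_gap: 0.0557
finger_force: 0.0
time: 7.5
tool_pos: [0.5176, -0.0726, 0.2019]
tool_rot: [-3.14, 0.001, -1.554]
contact_force: [0.5, -0.1, 0.2]
finger_gap: 0.0855
finger_force: 0.0
[ 0.51761713 -0.07264561  0.20188258] [-3.14025129e+00  9.63521781e-04 -1.55394750e+00]
[439.18969299 338.99326719]
[246.59817007 176.29584847]
```

View pics/w3.png

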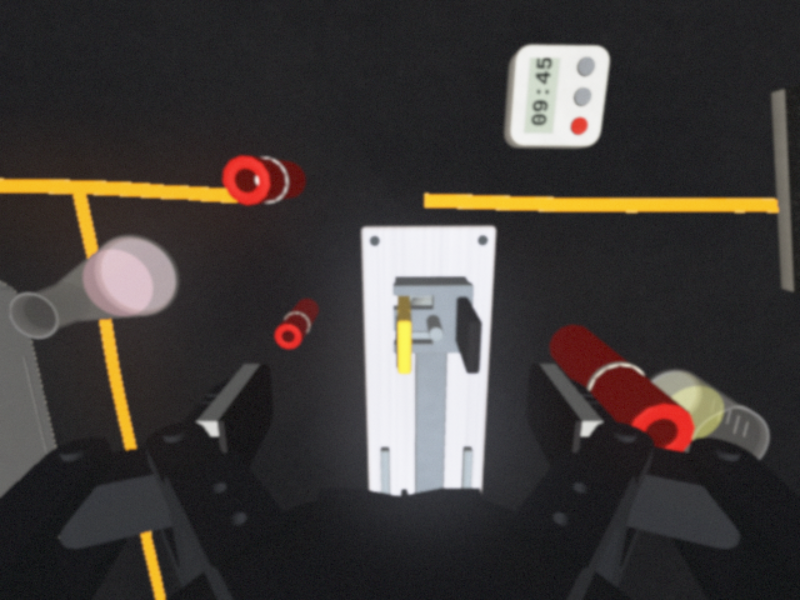

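Sleeve stands freely on the worktop (top at (246,180)). The yellow plate's top face spans (404,321)-(404,373) and the black plate is at about (469,335). Next: where the coupler sits.

Run:
```python
from h import *
c=np.load("w3.npy",allow_pickle=True).item()
for p in [(398,321),(411,321),(398,373),(411,373),(471,372),(480,371),(457,298)]:print(p,ray(c,np.array(p)/1.25,.108).round(4))
ct=get_calibration("top")
for p in [(361.7,259.3),(381.7,259.3),(362.5,280),(381.7,280)]:print(p,ray(ct,p,.108).round(4))
for y in(-.016,.016):
  for x in (.015,.023,-.015,-.023): print(x,y,(proj(c,[.4935+x,-.0515+y,.108])*1.25).round())
```

```text
(398, 321) [ 0.5179 -0.0661  0.108 ]
(411, 321) [ 0.5109 -0.0662  0.108 ]
(398, 373) [ 0.5174 -0.0354  0.108 ]
(411, 373) [ 0.5102 -0.0356  0.108 ]
(471, 372) [ 0.4767 -0.0368  0.108 ]
(480, 371) [ 0.4717 -0.0375  0.108 ]
(457, 298) [ 0.4868 -0.0796  0.108 ]
(361.7, 259.3) [ 0.5135 -0.0309  0.108 ]
(381.7, 259.3) [ 0.5139 -0.0679  0.108 ]
(362.5, 280) [ 0.4752 -0.0325  0.108 ]
(381.7, 280) [ 0.4757 -0.068   0.108 ]
0.015 -0.016 [416. 319.]
0.023 -0.016 [401. 319.]
-0.015 -0.016 [471. 320.]
-0.023 -0.016 [486. 320.]
0.015 0.016 [414. 373.]
0.023 0.016 [400. 373.]
-0.015 0.016 [468. 374.]
-0.023 0.016 [482. 374.]
```

Coupler is about (0.4945,-0.051), so with the latch squeezed the grip centre is at x≈0.4875. Align, descend to z≈0.094, then squeeze.

```bash
python3 -m crank '[{"dx":-1.1,"dy":1.5,"dz":0,"ax":0,"ay":0,"az":0,"fingers":1},{"dx":-1.1,"dy":1.5,"dz":0,"ax":0,"ay":0,"az":0,"fingers":1},{"dx":0,"dy":0,"dz":3,"ax":0,"ay":0,"az":0,"fingers":1},{"dx":0,"dy":0,"dz":3,"ax":0,"ay":0,"az":0,"fingers":1},{"dx":0,"dy":0,"dz":3,"ax":0,"ay":0,"az":0,"fingers":1},{"dx":0,"dy":0,"dz":1.7,"ax":0,"ay":0,"az":0,"fingers":1},{"dx":0,"dy":0,"dz":0,"ax":0,"ay":0,"az":0,"fingers":1},{"dx":0,"dy":0,"dz":0,"ax":0,"ay":0,"az":0,"fingers":1}]' 40
python3 -m crank '[{"dx":0,"dy":0,"dz":0,"ax":0,"ay":0,"az":0,"fingers":0.2},{"dx":0,"dy":0,"dz":0,"ax":0,"ay":0,"az":0,"fingers":0},{"dx":0,"dy":0,"dz":0,"ax":0,"ay":0,"az":0,"fingers":-0.2},{"dx":0,"dy":0,"dz":0,"ax":0,"ay":0,"az":0,"fingers":-0.5},{"dx":0,"dy":0,"dz":0,"ax":0,"ay":0,"az":0,"fingers":-1},{"dx":0,"dy":0,"dz":0,"ax":0,"ay":0,"az":0,"fingers":-1},{"dx":0,"dy":0,"dz":0,"ax":0,"ay":0,"az":0,"fingers":-1}]' 40
```

```text
time: 8.35
tool_pos: [0.4905, -0.0531, 0.094]
tool_rot: [-3.141, -0.001, -1.556]
contact_force: [0.3, -0.1, 1.2]
finger_gap: 0.0852
finger_force: 0.0
time: 9.05
tool_pos: [0.4882, -0.053, 0.0954]
tool_rot: [3.14, -0.001, -1.555]
contact_force: [-10.7, 2.6, 18.0]
finger_gap: 0.0305
finger_force: 39.0
```

Fully squeezed (gap ~31 mm). Lift along the arc.

```bash
python3 -m crank '[{"dx":-0.12,"dy":0,"dz":-0.43,"ax":0,"ay":1.5,"az":0,"fingers":-1},{"dx":-0.13,"dy":0,"dz":-0.43,"ax":0,"ay":1.5,"az":0,"fingers":-1},{"dx":-0.26,"dy":0,"dz":-0.86,"ax":0,"ay":3,"az":0,"fingers":-1},{"dx":0,"dy":0,"dz":0,"ax":0,"ay":0,"az":0,"fingers":-1}]' 50
```

```text
time: 9.45
tool_pos: [0.4878, -0.0478, 0.111]
tool_rot: [3.138, -0.109, -1.554]
contact_force: [-3.9, -7.0, 1.8]
finger_gap: 0.0303
finger_force: 51.5
```

```bash
python3 -m crank '[{"dx":-0.26,"dy":0,"dz":-0.86,"ax":0,"ay":3,"az":0,"fingers":-1},{"dx":-0.26,"dy":0,"dz":-0.86,"ax":0,"ay":3,"az":0,"fingers":-1},{"dx":-0.26,"dy":0,"dz":-0.86,"ax":0,"ay":3,"az":0,"fingers":-1},{"dx":-0.26,"dy":0,"dz":-0.86,"ax":0,"ay":3,"az":0,"fingers":-1},{"dx":-0.26,"dy":0,"dz":-0.86,"ax":0,"ay":3,"az":0,"fingers":-1},{"dx":-0.26,"dy":0,"dz":-0.86,"ax":0,"ay":3,"az":0,"fingers":-1},{"dx":0,"dy":0,"dz":0,"ax":0,"ay":0,"az":0,"fingers":-1},{"dx":0,"dy":0,"dz":0,"ax":0,"ay":0,"az":0,"fingers":-1}]' 50
python3 -m crank '[{"dx":0,"dy":0,"dz":0,"ax":0,"ay":0,"az":0,"fingers":-1},{"dx":0,"dy":0,"dz":0,"ax":0,"ay":0,"az":0,"fingers":-1},{"dx":0,"dy":0,"dz":0,"ax":0,"ay":0,"az":0,"fingers":-1}]' 50
python3 - <<'E'
from h import *
import cv2
a=snapshot("side");b=snapshot("wrist")
cv2.imwrite("pics/l2.png",np.hstack([cv2.resize(a[150:400,170:420],(400,400)),cv2.resize(b[100:400,170:470],(400,400))])[:,:,::-1])
E
```

```text
time: 10.25
tool_pos: [0.4872, -0.0211, 0.1571]
tool_rot: [3.138, -0.422, -1.555]
contact_force: [-7.4, -3.9, 4.9]
finger_gap: 0.0298
finger_force: 54.0
time: 10.55
tool_pos: [0.4872, -0.0213, 0.1569]
tool_rot: [3.138, -0.421, -1.556]
contact_force: [-5.6, -3.0, 3.4]
finger_gap: 0.03
finger_force: 53.9
```

View pics/l2.png

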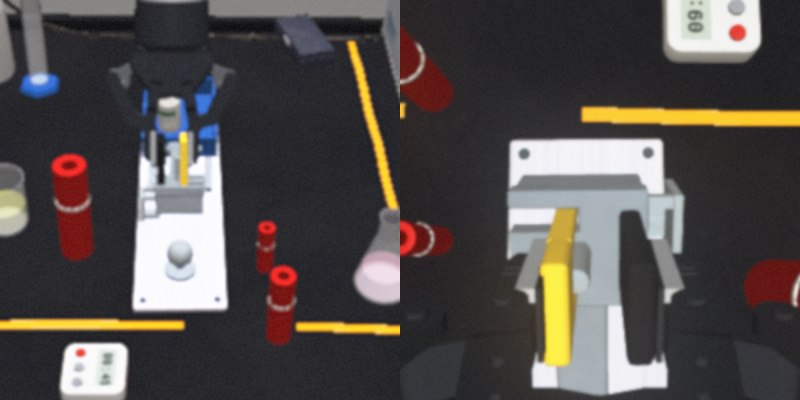

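Side crop: ball is bare at (180,255), the coupler is held raised at (180,185), and the sleeve stands at (281,305) on the worktop. The timer, flask and bottle are in place. TCP is up about 61 mm and still, so I'm handing in.

```bash
python3 -c "
from bench import *
print(finish_job())"
```

```text
the job is handed in; nothing more can be done
None
```

I handed the job in at about 10.6 s: the red sleeve stands on the bare worktop beside the dock, and the gripper holds the drawbar still about 6 cm up with the latch squeezed; no verdict came back.

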